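# Lock the specimen grip to the tester's slotted bed with a quarter-turn hammer-head bolt

## Task

The specimen grip stands on the slotted bed of the horizontal force tester but is not held down yet. Take the bar-handled hammer-head bolt out of the rack, lower its head through the oblong opening in the grip's foot into the bed's slot, press it down against its spring, give it a quarter turn so that the head lies across under the lips of the slot, and let go so that the spring clamps the foot. Do not push the grip along the bed, and leave the other two pins in the rack.

Things in the scene. Friction and masses are not known exactly. Their poses are not given: they have to be found in the camera images.
- bed: Fixed aluminium bed of the force tester, 500 long, 110 wide, 48 high (all sizes here in mm). Origin on the bench under the slot's centre line; x along the slot towards the force gauge, z up. Bed from x = -140 to +360; carriage, gauge and handwheel (up to 125 high) fill x = 175 to 435.
- slot (a point): Point on the bed's T-slot centre line at its top face (48 above the bench, at the bed's x = 0); axes as the bed. The slot runs the whole length: mouth 20 wide between two lips 8 thick (undersides 40 above the bench); below them a channel 40 wide and 18 high (floor 22 above the bench).
- grip: Loose steel specimen grip, about 0.9 kg, on the bed, kept in line by 18 wide keys in the slot. Origin: centre of its foot's opening at the foot's underside (48 above the bench); x along the slot towards the gauge, z up. Foot 80 wide, 10 thick, x = -45 to 115; jaw block on it at x = 70 to 115, 60 wide, up to z = 70, with a side knob out to y = 57.
- opening (a point): Centre of the oblong opening through the grip's foot, at the foot's top face (58 above the bench); axes as grip. Opening 42 long (x, along the slot) by 22 wide (y).
- rack: White block 260 x 80 x 40 high, fixed; origin at the centre of its underside. Three oblong sockets (42 along x, 22 along y, 32 deep) in a row at x = -85, 0, +85, each with one bolt or pin standing upright on its collar; which stands where changes.
- bolt: Hammer-head bolt, 92 tall, 0.2 to 0.3 kg, the only one with a bar handle. Origin: centre of the head's underside (17 above the bench in the rack); z up the stem; x along the head and the handle, which are parallel. A half turn about z gives the same bolt. Head 32 (x) x 15 (y), z = 0 to 10; stem 12 diameter. Once caught under the lips, the origin is about 30 above the bench.
- bolt_head (a point): Centre of the head's top face, 10 above the bolt's origin; axes as bolt. It must be under 40 above the bench to turn beneath the lips; pressed right down onto the channel floor it is 32 above the bench. Half way (36 above the bench, spring about 13 N) is comfortable for turning; either way round will do.
- bolt_bar (a point): Centre of the dark grey handle bar, 80 above the bolt's origin; axes as bolt. Bar 66 (x) x 14 (y) x 24 high: grasp it here across the 14. The stem below the bar is 14 thick; 20 below this point it widens to 22.
- bolt_collar (a joint): Travel (m) of the steel collar (54 diameter, 6 thick) up the bolt's stem against its spring: 0 free, underside then 23 above the bolt's origin; 0.014 at most; 4 N to start, then 1 N per mm. Set on the grip's foot unpressed, the head is still between the lips and cannot turn; pressed 5 mm it just clears them; caught and released it reads 0.005.
- knob_pin: Plain round pin of the same set with a round dark grey knob (42 diameter), 87 tall, in the rack; origin at the centre of its underside.
- eye_pin: Plain round pin with a steel eye ring (46 across) on top, 101 tall, in the rack; origin at the centre of its underside.
Things that resemble listed ones, but are neither listed nor needed, are in the scene too. Leave any purple or red look-alike of the bolt alone.

How it is judged (in metres and radians):
At the end, for the whole second after the job is handed in: Bolt released, at rest, upright within 7 deg, axis within 10 mm of the opening's centre; head across the slot within 20 deg, pulled up under the lips, spring pressing on bed and foot (1.5 N or more; collar up over 3 mm); grip and other two pins within 15 mm of their start (angle between the x axis of bolt and the y axis of bed, either way round below 0.35 rad and z of bolt in the frame of bed between 0.027 and 0.032 m and horizontal distance between bolt and opening below 0.01 m and angle between bolt's own z axis and vertical below 0.12 rad and contact force between bolt and bed above 1.5 N and contact force between bolt and grip above 1.5 N and value of joint bolt_collar above 0.003 m and linear speed of bolt below 0.02 m/s and distance of each of grip, knob_pin, eye_pin from where it was at the start of the episode below 0.015 m); the robot touches nothing.
It fails at once if the grip is shoved more than 30 mm (distance of grip from where it was at the start of the episode above 0.03 m).
It fails at once if the round-knobbed pin or the eye pin is pulled out of the rack (distance of any of knob_pin, eye_pin from where it was at the start of the episode above 0.03 m).
It also fails if it takes over 48 s, if anything falls off the work surface, if the arm or the gripper's body presses on something with over 40 N, if the wrist force passes 120 N, or if a joint passes its speed limit or range.

## Robot

A 6-joint arm with a two-finger parallel gripper is mounted at the origin on the work surface. World frame = base frame: x ahead of the robot, y to its left, z up, the work surface at z = 0. Lengths are in mm, angles in rad, forces in N, time in s.
With the tool pointing down it reaches from about 250 to 850 mm from the base axis. Payload 12.5 kg.
Tool frame: the origin (TCP) lies at the centre of the arm's flange, where the gripper is bolted on; the fingertips stand 186 mm ahead of it and the grasp point (between the pads) lies 167 mm ahead of it (manip.tip_extent is the distance from the TCP to the fingertips, in mm); z points along the fingers, y is the line along which they close (so a half turn about z gives the same grasp; the last joint's range is limited). The gripper opens to 93 mm and grips with 3 to 60 N. Pads are 15 mm wide; open, the fingers measure 128 mm over their backs; the gripper's body (75 mm by 188 mm) begins 65 mm behind the grasp point.
Start: joints at [1.035, 0.351, 1.652, -0, 1.139, -0.085], TCP at [239.596, 495.055, 404.733] pointing down, gripper open.
Joint ranges: [-2.75, 2.75], [-0.79, 2.1], [0.01, 2.65], [-1.57, 4.71], [0.07, 3.14], [-2.87, 2.87]. Speed limits (rad/s): [2.22, 2.22, 2.79, 3.14, 3.14, 3.14].

## Interface

Orientations are given as a unit quaternion [w, x, y, z].
In Python, from bench import manip gives the robot as it stands.
- The arm moves only by the tool play_rows, never from a script. Its arguments are lists of equal length, an entry for each row: "offset": the shift along the world's x, y, z in units of 75 cm (1.0 is 75 cm), a list of three; "delta_rot": the turn, a rotation vector about the world's x, y, z in units of pi rad (1.0 is pi rad), a list of three; "jaw": the opening, from 0 (shut) to 1 (fully open). A call has 1 to 12 rows; each row is the pose to reach, as a shift and turn from the pose commanded when the call began, turning the shorter way round; what a row does not reach only later rows make up. A row lasts 1/8 s, in which the tool goes at most 62.5 mm and 10.7 degrees, less where a joint would pass 70% of its speed; a pose out of reach is approached as far as the arm can. A call with a number of a shift or a turn outside -1 to 1 is refused whole. A call with a gripper value outside its range is refused whole. The fingers move at their own pace and stop on an object; the grip force is fixed at half the most. Time passes only in rows, so rows that repeat a pose let the fingers close. It gives the time, the measured TCP pose, the force, the opening and the grip force at its end, in the units of the state.
- manip.observe(): the state, without advancing time (a new reading comes with each control period).
- manip.grab_frame(name): name is "side" or "top" or "wrist"; returns a dict with "image" (400x640x3 uint8, red, green, blue), "fovy" (degrees; the focal length in pixels is half the picture's height over the tangent of half this angle, whatever the lens; pixels are square), "cx", "cy" (the principal point, pixels), "k1" (the pictures are not rectified: a ray, as slopes to the right and down, at radius r is drawn at 1 + k1 r^2 times it, then the intrinsics apply), "R" (3x3) and "t" (3): a world point X has camera coordinates R X + t; the wrist camera has in their place "tool_from_camera" (4x4, takes a point from camera to tool coordinates, whose origin is the TCP and whose axes are the flange's). Camera axes: x right, y down, z forward; pixel columns grow to the right and rows downward; lengths in mm; the calibration is good to about 2 mm. A picture is of the moment at which its call begins: read the wrist's pose just before it. There is no depth.
- manip.job_done(): hands the job in; it is judged then, once.
The state is a dict: "clock": time; "q": joint angles; "joint_vel": joint speeds; "joint_torque": joint torques, N m; "eef_pos": TCP position; "eef_rot": TCP orientation; "contact_force": force on the tool from outside, world axes, zero at the start; "moment": the same for the moment, N m; "finger_gap": opening from 0.0 (shut) to 1.0 (fully open); "finger_force": force on a finger pad.
Only numpy, scipy, OpenCV 4.12 (cv2) and the standard library are available. Lean on these libraries where they do the work, as an engineer would, in place of code of your own. Each camera call takes 0.05 s, during which the arm holds its last target. There are 200 camera calls.

## Working session

There is one attempt and no reset: what is moved stays moved. The work goes in short steps, Python scripts to look and compute and a tool call to move; the robot and the scene stay as the last step left them, time stands still between calls to the robot, and variables do not carry over. Pictures are saved under pics/ and viewed, at most 10 in all, crops included, and the job is handed in when it is done.

Besides the shell and the picture viewer there is one more tool, called after "Emit:" as a command line: name --argument value ..., lists and objects as JSON in quotes. play_rows: Moves the arm, as the interface text tells. Its arguments: {"type":"object","properties":{"offset":{"type":"array","items":{"type":"array","items":{"type":"number","minimum":-1,"maximum":1}}},"delta_rot":{"type":"array","items":{"type":"array","items":{"type":"number","minimum":-1,"maximum":1}}},"jaw":{"type":"array","items":{"type":"number"}}},"required":["offset","delta_rot","jaw"]}

```bash
mkdir -p pics
cat > h.py <<'E'
import numpy as np, cv2, pickle
from bench import manip
from scipy.spatial.transform import Rotation as Ro
def grab(n,tag):
    o=manip.observe(); f=manip.grab_frame(n); f=dict(f); f['o']=o
    pickle.dump(f,open(f'pics/{tag}.pkl','wb')); cv2.imwrite(f'pics/{tag}.png',f['image'][:,:,::-1]); return f
def load(tag): return pickle.load(open(f'pics/{tag}.pkl','rb'))
def RT(f):
    if 'R' in f and f['R'] is not None: return np.array(f['R']),np.array(f['t'])
    T=np.array(f['tool_from_camera']); q=f['o']['eef_rot']; Rw=Ro.from_quat([q[1],q[2],q[3],q[0]]).as_matrix()
    A=Rw@T[:3,:3]; p=Rw@T[:3,3]+np.array(f['o']['eef_pos']); return A.T,-A.T@p
def K(f):
    F=200/np.tan(np.radians(f['fovy'])/2); return np.array([[F,0,f['cx']],[0,F,f['cy']],[0,0,1]])
def proj(f,X):
    R,t=RT(f); c=np.atleast_2d(X)@R.T+t; s=c[:,:2]/c[:,2:]; r=(s**2).sum(1,keepdims=True); s=s*(1+f['k1']*r)
    k=K(f); return s*k[0,0]+k[:2,2]
def onz(f,uv,z):
    R,t=RT(f); k=K(f); d=(np.atleast_2d(uv)-k[:2,2])/k[0,0]; s=d.copy()
    for _ in range(20): s=d/(1+f['k1']*(s**2).sum(1,keepdims=True))
    v=np.c_[s,np.ones(len(s))]@R; c=-R.T@t; return c+v*((z-c[2])/v[:,2])[:,None]
def crop(f,tag,u0,v0,w,h,s):
    cv2.imwrite(f'pics/{tag}.png',cv2.resize(f['image'][v0:v0+h,u0:u0+w,::-1],None,fx=s,fy=s,interpolation=cv2.INTER_CUBIC))
E
python3 -c "
from h import *
for n in ['top','side','wrist']:
    f=grab(n,n+'0'); R,t=RT(f); print(n,f['fovy'],f['k1'],(-R.T@t).round(),R.round(2).tolist())
print(manip.observe())
a=load('top0')['image'];cv2.imwrite('pics/a.png',a[:,:,::-1])
"
```

```text
top 55.273226694718076 -0.06037128760684189 [ 359. -122.  908.] [[-0.02, -1.0, 0.0], [-0.99, 0.02, -0.12], [0.12, -0.01, -0.99]]
side 56.33977315611905 -0.043393536856085206 [364. 516. 485.] [[-0.99, -0.14, 0.01], [-0.08, 0.5, -0.86], [0.12, -0.86, -0.5]]
wrist 65.19275504289534 -0.02175996766225233 [180. 523. 384.] [[0.44, 0.9, -0.0], [0.87, -0.42, 0.24], [0.22, -0.11, -0.97]]
{'clock': 0.15, 'q': array([ 1.03539840e+00,  3.51098288e-01,  1.65222629e+00,  4.95382349e-06,
        1.13910915e+00, -8.45964030e-02]), 'joint_vel': array([ 7.40004564e-05, -2.16082724e-03, -1.54803933e-03, -9.67372058e-05,
       -9.53410804e-04, -6.11962614e-05]), 'joint_torque': array([ 4.87602995e-05, -4.97469091e+01, -2.85339475e+01,  6.99027674e-02,
        2.45161570e-02, -6.51819983e-05]), 'eef_pos': array([239.55757512, 494.99003406, 404.35211285]), 'eef_rot': array([-1.30428700e-04,  2.23497996e-01,  9.74704298e-01, -3.99803711e-04]), 'contact_force': array([ 0.28522953, -0.0313199 ,  0.59158576]), 'moment': array([-0.01251375,  0.00185888, -0.02958948]), 'finger_force': 0.0, 'finger_gap': 0.9987141275821846}
```

View pics/top0.png

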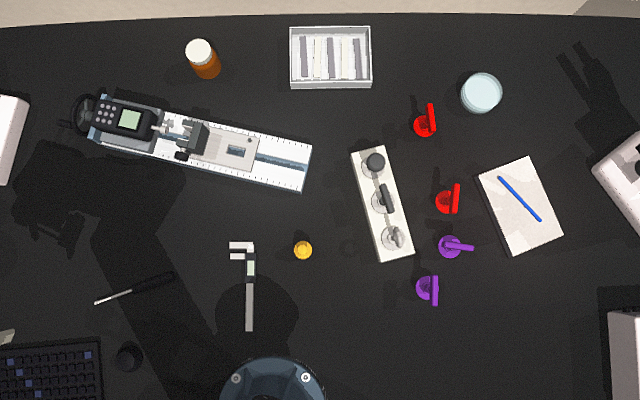

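View pics/side0.png

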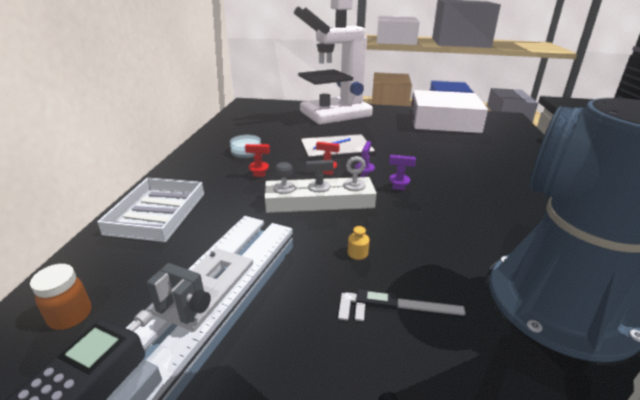

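The top view shows the bed, with the grip's opening near (240,152). The white rack holds three pins: a round knob (375,160), a dark grey bar (385,198) and an eye ring (394,237). Bar-like candidates are the grey one in the rack (385,198), red (425,122) and (447,200), and purple (455,246) and (430,290). Only the grey one in the rack fits. I'll confirm it in an enlarged crop.

```bash
python3 -c "
from h import *
f=load('top0')['image'][:,:,::-1]
r=lambda a,s:cv2.resize(a,None,fx=s,fy=s,interpolation=cv2.INTER_CUBIC)
a=r(f[140:270,340:425],4.6); b=r(f[110:200,160:320],2.5)
g=np.zeros((598,800,3),np.uint8); g[:a.shape[0],:391]=a; g[:225,400:800]=b
s=load('side0')['image'][145:215,260:380,::-1]; s=r(s,3.3); g[240:240+s.shape[0],400:400+s.shape[1]]=s
cv2.imwrite('pics/c1.png',g)"
```

```text
(no output)
```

View pics/c1.png

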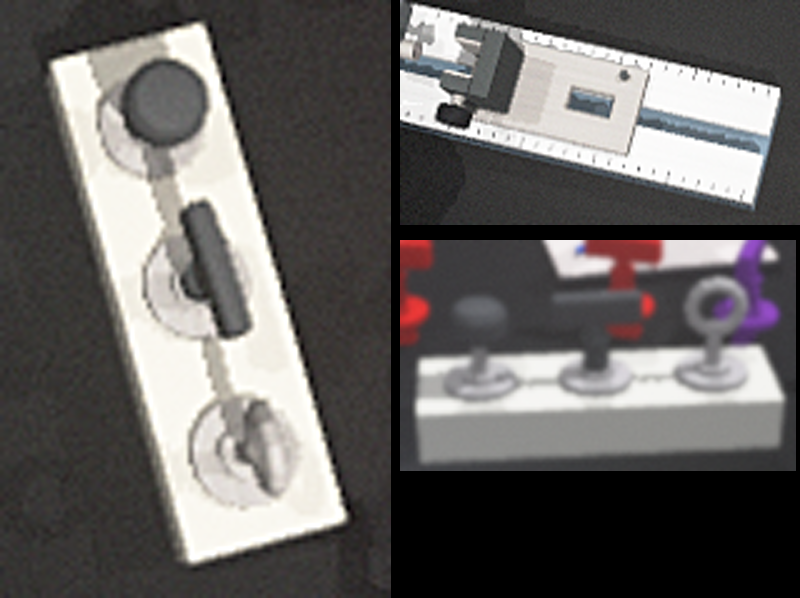

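The crop confirms it: the grey bar handle is in the middle socket, with the knob pin above it and the eye pin below. The opening is at crop (590,103).

```bash
python3 -c "
from h import *
f=load('top0')
A=lambda l:np.array(l)/4.6+[340,140]
B=lambda l:(np.array(l)-[400,0])/2.5+[160,110]
p=onz(f,A([(193,205),(233,335)]),109);print('bar',p.round(1).tolist(),p.mean(0)); d=p[1]-p[0];print(np.linalg.norm(d),np.degrees(np.arctan2(d[1],d[0])))
p=onz(f,A([(50,62),(208,22),(346,520),(188,560)]),40);print('rack',p.round(1).tolist(),p.mean(0)); d=p[2]-p[1];print(np.linalg.norm(d),np.degrees(np.arctan2(d[1],d[0])))
p=onz(f,B([(570,88),(613,97),(609,118),(566,108)]),58);print('op',p.round(1).tolist(),p.mean(0)); d=p[1]-p[0];print(np.linalg.norm(d),np.degrees(np.arctan2(d[1],d[0])))
p=onz(f,B([(780,88),(757,207)]),48);print('bed',p.round(1).tolist()); d=p[1]-p[0];print(np.linalg.norm(d),np.degrees(np.arctan2(d[1],d[0])))
w=load('wrist0');print(np.array(w['tool_from_camera']).round(2).tolist()); q=w['o']['eef_rot'];print(Ro.from_quat([q[1],q[2],q[3],q[0]]).as_matrix().round(3))
"
```

```text
bar [[500.0, -251.1, 109.0], [439.3, -267.2, 109.0]] [ 469.6942854  -259.16235274  109.        ]
62.803964630386254 -165.16372120403085
rack [[587.1, -192.5, 40.0], [606.7, -273.7, 40.0], [353.6, -332.1, 40.0], [335.9, -253.3, 40.0]] [ 470.82075717 -262.8707187    40.        ]
259.7342812935787 -167.0099356444743
op [[607.4, 90.4, 58.0], [598.0, 50.6, 58.0], [578.3, 54.1, 58.0], [588.6, 93.7, 58.0]] [593.05340274  72.20048861  58.        ]
40.866481625507525 -103.28768596602178
bed [[606.3, -102.3, 48.0], [495.1, -79.7, 48.0]]
113.4773998010308 168.51396880328124
[[-0.0, -0.97, -0.24, 65.87], [1.0, -0.0, 0.0, -0.6], [-0.0, -0.24, 0.97, 19.9], [0.0, 0.0, 0.0, 1.0]]
[[-0.9    0.436 -0.001]
 [ 0.436  0.9   -0.001]
 [ 0.    -0.001 -1.   ]]
```

Emit:
play_rows --offset '[[0.471,-0.564,0],[0.471,-0.564,0],[0.471,-0.564,0],[0.471,-0.564,0],[0.471,-0.564,0],[0.471,-0.564,0],[0.471,-0.564,0],[0.471,-0.564,0],[0.471,-0.564,0],[0.471,-0.564,0],[0.471,-0.564,0],[0.471,-0.564,0]]' --delta_rot '[[0,0,-0.426],[0,0,-0.426],[0,0,-0.426],[0,0,-0.426],[0,0,-0.426],[0,0,-0.426],[0,0,-0.426],[0,0,-0.426],[0,0,-0.426],[0,0,-0.426],[0,0,-0.426],[0,0,-0.426]]' --jaw '[1,1,1,1,1,1,1,1,1,1,1,1]'

```text
clock: 1.65
eef_pos: [592.2, 73.1, 404.8]
eef_rot: [-0.0, 0.779, 0.626, -0.0]
contact_force: [-0.4, 1.2, 1.1]
finger_gap: 1.001
finger_force: 0.0
```

```bash
python3 -c "
from h import *
f=grab('wrist','w1');print(f['o']['clock'],f['o']['eef_pos'],f['o']['eef_rot'],f['o']['q'])
print(proj(f,[[593,72,58]]))"
```

```text
1.65 [592.24840565  73.10935429 404.81457264] [-1.08991190e-04  7.79494826e-01  6.26408654e-01 -5.36612731e-05] [4.48031292e-02 4.35505081e-01 1.52568193e+00 1.21585928e-04
 1.18062102e+00 2.61678465e-01]
[[316.76612647 179.20127147]]
```

View pics/w1.png

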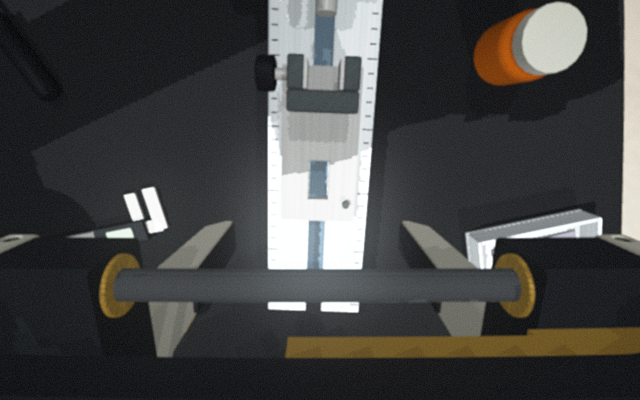

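The wrist view shows the oblong opening spanning about (309–327, 160–199), with the slot running nearly vertical. I'll refine this with a little image code and then go to the rack.

```bash
python3 -c "
from h import *
f=load('w1'); im=f['image'].astype(int)
g=im.sum(2)//3
for v in (165,175,185,195): print(v,g[v,300:336].tolist())
print('col',g[150:210,318].tolist())
for v in (225,240,255): print(v,g[v,300:335].tolist())
print(onz(f,[(318,179.5)],58),onz(f,[(316,225)],48),onz(f,[(325,40)],48))
"
```

```text
165 [183, 183, 179, 188, 185, 186, 186, 188, 190, 183, 151, 120, 116, 119, 111, 111, 108, 113, 115, 111, 113, 110, 108, 118, 112, 112, 138, 191, 224, 228, 231, 239, 239, 240, 242, 246]
175 [245, 245, 245, 246, 247, 247, 245, 235, 214, 176, 149, 129, 129, 130, 136, 129, 131, 135, 129, 128, 129, 126, 135, 126, 131, 137, 171, 204, 226, 237, 243, 246, 246, 246, 245, 245]
185 [246, 244, 245, 246, 247, 248, 245, 232, 200, 163, 136, 137, 138, 129, 132, 133, 131, 135, 135, 133, 132, 132, 131, 134, 121, 128, 170, 222, 233, 239, 246, 247, 246, 246, 247, 248]
195 [245, 246, 246, 246, 248, 247, 243, 225, 192, 164, 155, 145, 155, 153, 151, 148, 146, 136, 135, 135, 135, 134, 131, 135, 127, 127, 156, 193, 236, 245, 248, 247, 246, 245, 246, 247]
col [182, 177, 183, 181, 181, 182, 180, 183, 180, 176, 154, 125, 111, 110, 110, 115, 113, 114, 109, 111, 115, 125, 130, 134, 135, 129, 127, 129, 131, 129, 131, 135, 130, 136, 133, 135, 132, 133, 132, 140, 133, 133, 136, 137, 136, 135, 133, 133, 155, 209, 241, 246, 247, 247, 247, 246, 247, 245, 246, 247]
225 [255, 255, 254, 254, 254, 255, 255, 255, 231, 165, 151, 158, 158, 158, 154, 147, 142, 136, 140, 155, 181, 198, 195, 193, 222, 253, 255, 255, 254, 254, 254, 255, 254, 255, 254]
240 [255, 254, 254, 254, 254, 255, 255, 248, 200, 156, 159, 156, 162, 159, 151, 146, 144, 146, 143, 157, 185, 193, 192, 211, 245, 255, 255, 254, 254, 254, 254, 254, 255, 254, 255]
255 [255, 255, 254, 254, 255, 255, 255, 232, 167, 151, 161, 157, 151, 147, 139, 140, 138, 134, 139, 154, 179, 190, 195, 234, 255, 255, 254, 254, 254, 254, 254, 254, 254, 254, 255]
[[594.21486014  71.3991648   58.        ]] [[580.21460701  18.16057522  48.        ]] [[630.98441463 206.11947441  48.        ]]
```

Emit:
play_rows --offset '[[-0.164,-0.444,0],[-0.164,-0.444,0],[-0.164,-0.444,0],[-0.164,-0.444,0],[-0.164,-0.444,0],[-0.164,-0.444,0],[-0.164,-0.444,0],[-0.164,-0.444,0],[-0.164,-0.444,0],[-0.164,-0.444,0]]' --delta_rot '[[0,0,-0.355],[0,0,-0.355],[0,0,-0.355],[0,0,-0.355],[0,0,-0.355],[0,0,-0.355],[0,0,-0.355],[0,0,-0.355],[0,0,-0.355],[0,0,-0.355]]' --jaw '[1,1,1,1,1,1,1,1,1,1]'

```text
clock: 2.95
eef_pos: [470.2, -260.1, 404.8]
eef_rot: [0.0, 0.993, 0.119, 0.0]
contact_force: [0.1, 0.2, -0.2]
finger_gap: 0.999
finger_force: 0.0
```

```bash
python3 -c "
from h import *
f=grab('wrist','w2');print(f['o']['clock'],f['o']['eef_pos'],f['o']['eef_rot'],f['o']['q'])
print(proj(f,[[470,-260,109]]))"
```

```text
2.95 [ 470.24702289 -260.05635554  404.79203431] [5.55876728e-06 9.92853495e-01 1.19339583e-01 3.96923829e-05] [-5.91808510e-01  3.27772339e-01  1.68436658e+00  4.80132398e-05
  1.12938634e+00  7.39717937e-01]
[[315.34320387 191.23143009]]
```

View pics/w2.png

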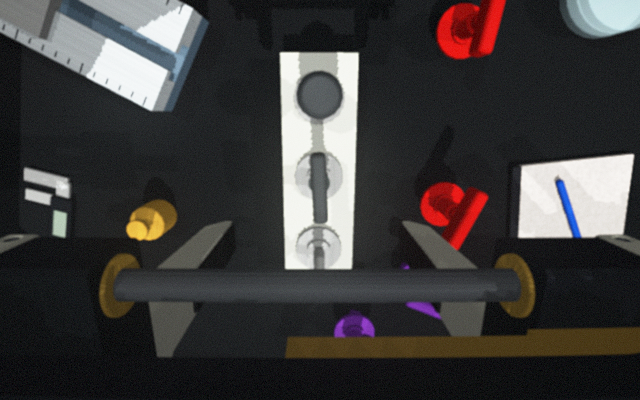

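The wrist view shows the grey bar from (320,153) to (320,222), almost upright in the picture, with the knob (320,95) and the eye (318,245) clear of it.

```bash
python3 -c "
from h import *
f=load('w1')
p=onz(f,[(318,179.4)],58)[0]; a=onz(f,[(315.4,255),(316.6,225)],48);
for q in a: d=p-q;print(np.degrees(np.arctan2(d[1],d[0])))
p=onz(f,[(309.6,165),(308.8,195),(326.7,165),(326.5,195)],58)
for i in (0,2): d=p[i]-p[i+1];print('op',np.degrees(np.arctan2(d[1],d[0])))
im=f['image'].astype(int).sum(2)//3
for v in (130,145,155,205,213): print(v,[u for u in range(250,395) if abs(im[v,u+1]-im[v,u-1])>40])
g=load('w2')['image'].astype(int).sum(2)//3
for v in (158,175,190,205,218): print(v,g[v,305:336].tolist())
print(g[145:232,320].tolist())
for v in (60,140,230): print(v,[u for u in range(270,370) if abs(g[v,u+1]-g[v,u-1])>60])
"
```

```text
75.73963863876453
75.9815664591457
op 75.72003272075918
op 77.61249014378508
130 [266, 267, 268, 371, 372, 373, 374]
145 [266, 267, 268, 279, 358, 370, 371, 372]
155 [266, 267, 268, 280, 281, 370, 371, 372]
205 [266, 267, 268, 341, 342, 343, 348, 349, 366, 367, 368]
213 [266, 267, 268, 365, 366, 367]
158 [198, 212, 220, 209, 166, 109, 76, 73, 82, 86, 84, 90, 87, 89, 93, 87, 95, 84, 82, 81, 103, 128, 151, 173, 206, 205, 206, 193, 187, 173, 170]
175 [186, 176, 174, 177, 156, 107, 73, 72, 76, 97, 95, 102, 102, 102, 96, 96, 102, 99, 94, 84, 73, 78, 120, 181, 201, 196, 192, 195, 192, 195, 197]
190 [213, 214, 214, 220, 213, 198, 155, 98, 82, 83, 93, 100, 101, 104, 101, 101, 100, 102, 100, 92, 83, 101, 154, 192, 202, 202, 200, 198, 193, 194, 193]
205 [242, 243, 243, 243, 242, 246, 240, 191, 116, 82, 89, 95, 100, 102, 99, 100, 100, 102, 100, 94, 86, 105, 179, 238, 243, 241, 236, 235, 236, 236, 234]
218 [243, 243, 242, 243, 244, 245, 244, 239, 178, 97, 79, 89, 94, 93, 91, 95, 94, 94, 95, 92, 84, 87, 151, 231, 245, 242, 238, 236, 236, 234, 236]
[175, 173, 174, 174, 177, 173, 150, 95, 56, 52, 59, 77, 79, 87, 96, 97, 98, 100, 97, 95, 94, 99, 97, 96, 101, 101, 97, 94, 101, 102, 96, 100, 99, 100, 98, 104, 104, 94, 102, 99, 101, 96, 108, 103, 101, 101, 97, 102, 100, 100, 101, 100, 100, 105, 104, 101, 105, 102, 101, 102, 100, 98, 100, 104, 100, 98, 97, 94, 97, 94, 93, 96, 95, 95, 98, 93, 92, 94, 122, 156, 161, 137, 113, 129, 143, 137, 135]
60 [278, 279, 280, 357, 358, 359]
140 [280, 281, 282, 355, 356, 357]
230 [283, 284, 285, 302, 352, 353, 354]
```

```bash
python3 -c "
from h import *
ang=lambda d:np.degrees(np.arctan2(d[1],d[0]))
f=load('w1'); p=onz(f,[(267,130),(372.5,130),(267,213),(366.5,213)],48);print(p.round(1)); print('bed',ang((p[0]+p[1]-p[2]-p[3])),ang(p[0]-p[2]),ang(p[1]-p[3]))
g=load('w2'); p=onz(g,[(319.7,156),(321,222.5)],109);print(p,p.mean(0),np.linalg.norm(p[0]-p[1]),ang(p[0]-p[1]))
p=onz(g,[(279,60),(281,140),(284,230),(358,60),(356,140),(353,230)],40);print('rack',ang(p[0]-p[2]),ang(p[3]-p[5]),(p[2]+p[5])/2,np.linalg.norm(p[2]-p[5]))
q=g['o']['eef_rot'];R=Ro.from_quat([q[1],q[2],q[3],q[0]]).as_matrix();print('tool y',ang(R[:,1]),'tool x',ang(R[:,0]))
"
```

```text
[[552.5 133.3  48. ]
 [661.6 109.2  48. ]
 [529.2  44.1  48. ]
 [639.   19.9  48. ]]
bed 75.57275118894876 75.35759076730203 75.78799866693954
[[ 502.08118799 -256.18594178  109.        ]
 [ 442.07102145 -272.19486944  109.        ]] [ 472.07610472 -264.19040561  109.        ] 62.10882266737715 14.93695837484572
rack 13.847235492679966 13.679676746497567 [ 408.72280826 -278.31712831   40.        ] 80.93773743062015
tool y -76.29202092232356 tool x 13.707979168746693
```

Emit:
play_rows --offset '[[0.0017,-0.0045,0],[0.0017,-0.0045,-0.08],[0.0017,-0.0045,-0.14],[0.0017,-0.0045,-0.1877],[0.0017,-0.0045,-0.1877],[0.0017,-0.0045,-0.1877],[0.0017,-0.0045,-0.1877],[0.0017,-0.0045,-0.1877],[0.0017,-0.0045,-0.1877],[0.0017,-0.0045,-0.1877]]' --delta_rot '[[0,0,0.004],[0,0,0.004],[0,0,0.004],[0,0,0.004],[0,0,0.004],[0,0,0.004],[0,0,0.004],[0,0,0.004],[0,0,0.004],[0,0,0.004]]' --jaw '[0.6,0.6,0.6,0.6,0.6,0,0,0,0,0]'

```text
clock: 4.25
eef_pos: [471.1, -264.3, 264.2]
eef_rot: [-0.0, 0.992, 0.125, 0.0]
contact_force: [-1.0, -0.2, 1.3]
finger_gap: 0.15
finger_force: 30.0
```

```bash
python3 -c "
from h import *
print(manip.observe())"
```

```text
{'clock': 4.25, 'q': array([-5.97374181e-01,  5.21405958e-01,  1.79067379e+00,  1.20223236e-04,
        8.29455532e-01,  7.23535181e-01]), 'joint_vel': array([-0.0016716 ,  0.00314658,  0.0006023 , -0.00210265, -0.00025142,
       -0.00081375]), 'joint_torque': array([-2.60255132e-01, -5.20806205e+01, -2.20287234e+01, -1.42303063e-02,
       -1.96699714e-01,  7.40548829e-03]), 'eef_pos': array([ 471.12648893, -264.25243092,  264.15208589]), 'eef_rot': array([-1.42979311e-05,  9.92209768e-01,  1.24578381e-01,  5.08374586e-05]), 'contact_force': array([-1.04729843, -0.22813663,  1.26186485]), 'moment': array([0.17367603, 0.19428767, 0.01191657]), 'finger_force': 29.999597668647766, 'finger_gap': 0.15034144790326148}
```

Emit:
play_rows --offset '[[0,0,0.04],[0,0,0.1],[0,0,0.16],[0,0,0.2],[0,0,0.2]]' --delta_rot '[[0,0,0],[0,0,0],[0,0,0],[0,0,0],[0,0,0]]' --jaw '[0,0,0,0,0]'

```text
clock: 4.88
eef_pos: [471.2, -264.4, 415.5]
eef_rot: [0.001, 0.992, 0.125, 0.001]
contact_force: [0.4, -0.3, -2.4]
finger_gap: 0.147
finger_force: 30.0
```

```bash
python3 -c "
from h import *
f=grab('wrist','w3');print(f['o']['eef_pos'],f['o']['contact_force'],f['o']['finger_gap'])
crop(f,'c3',240,130,160,150,4)"
```

```text
[ 471.20706959 -264.37929727  415.48758993] [ 0.3562232  -0.26753254 -2.36586693] 0.1466788422165
```

View pics/c3.png

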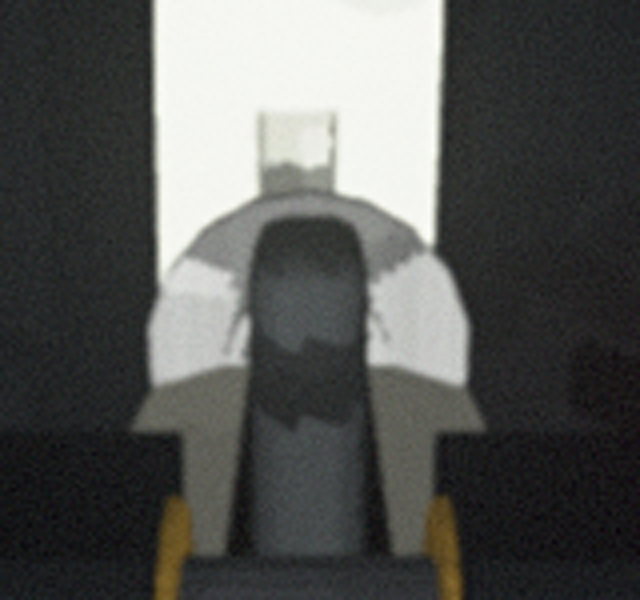

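The bolt hangs held by its bar, with the collar visible below. The near end face of the bar spans crop rows of about 217–272, centred at column 307. I'll check the in-hand offset.

```bash
python3 -c "
from h import *
f=load('w3'); q=f['o']['eef_rot'];R=Ro.from_quat([q[1],q[2],q[3],q[0]]).as_matrix();p=f['o']['eef_pos']
for d in (-4,-2,0,2,4):
    c=proj(f,[p+R@[33+d,0,179],p+R@[33+d,0,155],p+R@[d+27,0,156+51],p+R@[d+27,0,162+51]]); print(d,((c-[240,130])*4).round().tolist())
for y in (-27,27): print((proj(f,[p+R@[0,y,167+51],p+R@[0,y,167+57]])-[240,130])*4)
g=f['image'].astype(int).sum(2)//3; print(g[180:210,317].tolist())
ang=lambda d:np.degrees(np.arctan2(d[1],d[0])); print(R.round(4),ang(R[:,0]))
"
```

```text
-4 [[298.0, 242.0], [296.0, 293.0], [299.0, 236.0], [299.0, 228.0]]
-2 [[298.0, 227.0], [296.0, 275.0], [299.0, 224.0], [299.0, 215.0]]
0 [[298.0, 212.0], [296.0, 258.0], [299.0, 211.0], [299.0, 203.0]]
2 [[297.0, 197.0], [296.0, 241.0], [299.0, 198.0], [299.0, 190.0]]
4 [[297.0, 182.0], [296.0, 223.0], [299.0, 185.0], [299.0, 178.0]]
[[138.01402354 355.18907183]
 [142.60592572 343.81892529]]
[[461.60611882 355.14008404]
 [457.43600133 343.76829572]]
[140, 145, 136, 120, 79, 56, 54, 54, 50, 51, 52, 50, 55, 53, 57, 62, 58, 68, 71, 77, 81, 81, 82, 79, 82, 83, 84, 77, 84, 84]
[[ 0.9689  0.2473  0.0028]
 [ 0.2473 -0.9689 -0.002 ]
 [ 0.0022  0.0026 -1.    ]] 14.31542302876586
```

Emit:
play_rows --offset '[[0.1619,0.4481,0],[0.1619,0.4481,0],[0.1619,0.4481,0],[0.1619,0.4481,0],[0.1619,0.4481,0],[0.1619,0.4481,0],[0.1619,0.4481,0],[0.1619,0.4481,0],[0.1619,0.4481,0],[0.1619,0.4481,-0.06],[0.1619,0.4481,-0.09],[0.1619,0.4481,-0.09]]' --delta_rot '[[0,0,0.343],[0,0,0.343],[0,0,0.343],[0,0,0.343],[0,0,0.343],[0,0,0.343],[0,0,0.343],[0,0,0.343],[0,0,0.343],[0,0,0.343],[0,0,0.343],[0,0,0.343]]' --jaw '[0,0,0,0,0,0,0,0,0,0,0,0]'

```text
clock: 6.42
eef_pos: [592.1, 70.8, 345.0]
eef_rot: [-0.001, 0.788, 0.615, -0.001]
contact_force: [-1.0, -0.3, -1.8]
finger_gap: 0.148
finger_force: 30.0
```

```bash
python3 -c "
from h import *
r=lambda a,s:cv2.resize(a,None,fx=s,fy=s,interpolation=cv2.INTER_CUBIC)
S=grab('side','s4');T=grab('top','t4');W=grab('wrist','w4');o=W['o'];print(o['eef_pos'],o['eef_rot'],o['contact_force'])
z=o['eef_pos'][2]-247; print('head z',z)
for f in(S,T): print(proj(f,[[592.6,71.7,58],[592.6,71.7,z],[592.6,71.7,z+80]]))
g=np.zeros((600,800,3),np.uint8)
a=r(S['image'][170:320,140:260,::-1],3.9);g[:585,:468]=a[:585,:468]
b=r(W['image'][120:280,255:380,::-1],2.6);g[:416,470:470+325]=b
cv2.imwrite('pics/c4.png',g)"
```

```text
[592.75525181  71.18368575 347.43629557] [3.19439515e-04 7.88067060e-01 6.15589169e-01 4.25455711e-04] [-0.30776108  0.67819951 -2.63753533]
head z 100.43629557144175
[[219.23142018 269.77527609]
 [215.84772174 249.9070214 ]
 [208.84511149 208.24286504]]
[[236.00142829 151.27703727]
 [231.65272228 146.17251239]
 [222.1567003  135.01919339]]
```

View pics/c4.png

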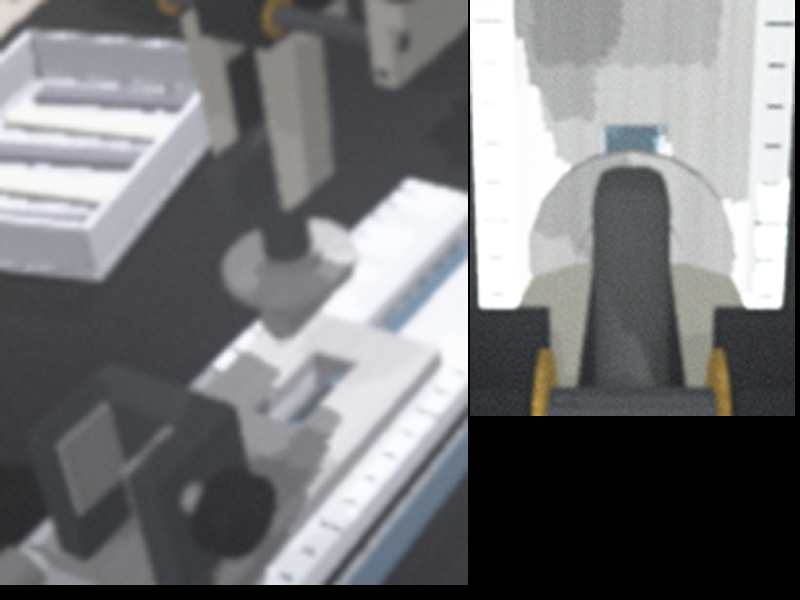

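The side crop shows the bolt hanging over the opening. The opening centre is at about (307,388), against (309,389) predicted. In the wrist crop, the opening's far end (605–663) lines up with the collar (530–737) and bar. I'll check the lateral offset numerically.

```bash
python3 -c "
from h import *
f=load('w4'); o=f['o'];q=o['eef_rot'];R=Ro.from_quat([q[1],q[2],q[3],q[0]]).as_matrix();p=o['eef_pos']
for n,x,z in (('barend',33,179),('collar',0,221),('op',21,p[2]-58),('bed',21,p[2]-48)): print(n,proj(f,[p+R@[x,0,z]]).round(1),proj(f,[p+R@[x,1,z]]).round(1))
g=f['image'].astype(int).sum(2)//3
for v in (172,176): print(v,g[v,298:340].tolist())
for v in (190,200,205):print(v,g[v,270:365].tolist())
for v in (150,190): print([u for u in range(250,395) if abs(g[v,u+1]-g[v,u-1])>60])
print(g[160:185,312].tolist(),g[160:185,318].tolist())
print(o['eef_pos'],np.degrees(np.arctan2(R[1,0],R[0,0])),o['clock'])
"
```

```text
barend [[314.6 180.4]] [[316.5 180.4]]
collar [[315.1 215.5]] [[316.6 215.5]]
op [[315.5 167.8]] [[316.7 167.8]]
bed [[315.6 166. ]] [[316.7 166. ]]
172 [206, 206, 207, 215, 207, 204, 207, 213, 198, 159, 129, 133, 137, 139, 132, 123, 125, 125, 127, 122, 124, 121, 125, 117, 124, 125, 128, 136, 150, 176, 216, 220, 199, 194, 197, 211, 205, 201, 203, 202, 207, 208]
176 [204, 201, 210, 208, 209, 205, 204, 212, 203, 161, 129, 120, 122, 124, 126, 126, 124, 128, 125, 125, 127, 123, 121, 127, 125, 125, 123, 139, 183, 220, 241, 244, 247, 248, 231, 210, 202, 205, 206, 205, 205, 207]
190 [255, 255, 253, 252, 252, 252, 252, 252, 252, 252, 253, 252, 253, 253, 254, 254, 254, 242, 207, 176, 177, 176, 180, 178, 178, 175, 176, 180, 179, 182, 181, 178, 172, 151, 111, 77, 79, 84, 80, 83, 76, 82, 79, 75, 78, 82, 80, 82, 81, 75, 81, 83, 78, 81, 79, 77, 80, 68, 76, 101, 155, 193, 206, 204, 210, 204, 199, 205, 198, 197, 194, 197, 194, 191, 190, 181, 181, 190, 202, 208, 209, 206, 206, 206, 205, 206, 212, 208, 210, 205, 204, 214, 230, 240, 242]
200 [255, 255, 254, 253, 252, 252, 252, 252, 253, 253, 249, 222, 
[... 532 characters left out ...]
180, 185, 177, 160, 121, 84, 81, 93, 87, 89, 88, 87, 93, 92, 91, 95, 89, 89, 88, 94, 87, 89, 91, 87, 91, 84, 88, 87, 90, 83, 84, 81, 83, 113, 176, 202, 200, 202, 201, 195, 197, 197, 197, 196, 192, 196, 199, 198, 201, 200, 198, 200, 201, 203, 198, 197, 228, 249, 253, 253, 253, 253, 252, 250, 247, 241, 218]
[254, 255, 379, 380]
[255, 256, 257, 288, 303, 304, 329, 330, 377, 378, 379]
[205, 205, 206, 207, 204, 207, 204, 194, 165, 139, 132, 130, 132, 127, 125, 129, 126, 122, 144, 164, 176, 180, 169, 149, 109] [203, 209, 204, 209, 207, 205, 210, 188, 154, 132, 122, 126, 124, 126, 127, 120, 127, 132, 160, 200, 211, 207, 199, 175, 120]
[592.75525181  71.18368575 347.43629557] 75.98950656263828 6.525
```

Aligned to within about 0.5 mm both ways, so I'll lower the head into the opening.

Emit:
play_rows --offset '[[0,0,-0.03],[0,0,-0.05],[0,0,-0.06],[0,0,-0.07],[0,0,-0.076],[0,0,-0.08],[0,0,-0.08]]' --delta_rot '[[0,0,0],[0,0,0],[0,0,0],[0,0,0],[0,0,0],[0,0,0],[0,0,0]]' --jaw '[0,0,0,0,0,0,0]'

```text
clock: 7.45
eef_pos: [592.6, 71.8, 286.5]
eef_rot: [0.0, 0.788, 0.616, -0.0]
contact_force: [0.3, -2.3, -2.4]
finger_gap: 0.146
finger_force: 30.0
```

Emit:
play_rows --offset '[[0,0,-0.005],[0,0,-0.01],[0,0,-0.015],[0,0,-0.019],[0,0,-0.019],[0,0,-0.019]]' --delta_rot '[[0,0,0],[0,0,0],[0,0,0],[0,0,0],[0,0,0],[0,0,0]]' --jaw '[0,0,0,0,0,0]'

```text
clock: 8.2
eef_pos: [592.7, 71.8, 273.2]
eef_rot: [0.0, 0.788, 0.616, 0.0]
contact_force: [-3.2, -1.4, 10.9]
finger_gap: 0.148
finger_force: 30.0
```

Emit:
play_rows --offset '[[0,0,0],[0,0,0],[0,0,0],[0,0,0],[0,0,0],[0,0,0],[0,0,0],[0,0,0],[0,0,0],[0,0,0],[0,0,0],[0,0,0]]' --delta_rot '[[0,0,0.05],[0,0,0.1],[0,0,0.15],[0,0,0.2],[0,0,0.25],[0,0,0.3],[0,0,0.35],[0,0,0.4],[0,0,0.45],[0,0,0.5],[0,0,0.5],[0,0,0.5]]' --jaw '[0,0,0,0,0,0,0,0,0,0,0,0]'

```text
clock: 9.7
eef_pos: [593.3, 71.8, 273.7]
eef_rot: [0.002, 0.121, 0.993, 0.0]
contact_force: [0.4, 0.1, 10.5]
finger_gap: 0.147
finger_force: 30.0
```

```bash
python3 -c "
from h import *
o=manip.observe();print(o['contact_force'],o['moment'],o['eef_pos'],o['eef_rot'],o['finger_gap'])"
```

```text
[ 0.43950719  0.11382051 10.45791469] [0.05473755 0.06967008 0.11679415] [593.27121867  71.78802981 273.71615933] [1.82017756e-03 1.21285694e-01 9.92615937e-01 2.62128338e-04] 0.14698110368737646
```

Emit:
play_rows --offset '[[0,0,0.003],[0,0,0.0045],[0,0,0.0045],[0,0,0.0045],[0,0,0.0045],[0,0,0.0045],[0,0,0.0045]]' --delta_rot '[[0,0,0],[0,0,0],[0,0,0],[0,0,0],[0,0,0],[0,0,0],[0,0,0]]' --jaw '[0,0,0,0.45,0.45,0.45,0.45]'

```text
clock: 10.58
eef_pos: [592.5, 71.8, 275.4]
eef_rot: [-0.0, 0.121, 0.993, -0.0]
contact_force: [-0.1, 0.3, -0.2]
finger_gap: 0.45
finger_force: 0.0
```

Released, so I'll lift straight up slowly and then look.

Emit:
play_rows --offset '[[0,0,0.02],[0,0,0.06],[0,0,0.12],[0,0,0.18],[0,0,0.2],[0,0,0.2],[0,0,0.2],[0,0,0.2]]' --delta_rot '[[0,0,0],[0,0,0],[0,0,0],[0,0,0],[0,0,0],[0,0,0],[0,0,0],[0,0,0]]' --jaw '[0.45,0.45,0.45,0.45,0.45,0.45,0.45,0.45]'

```text
clock: 11.58
eef_pos: [592.5, 71.7, 424.1]
eef_rot: [-0.001, 0.121, 0.993, -0.0]
contact_force: [0.9, 0.6, -0.3]
finger_gap: 0.45
finger_force: 0.0
```

```bash
python3 -c "
from h import *
r=lambda a,s:cv2.resize(a,None,fx=s,fy=s,interpolation=cv2.INTER_CUBIC)
S=grab('side','s5');W=grab('wrist','w5');print(W['o']['contact_force'],W['o']['eef_pos'])
c=[592.6,71.7]; d=np.array([np.cos(np.radians(166)),np.sin(np.radians(166))])*33
P=[[*c,110],[*(c+d),122],[*(c-d),122]]
ps=proj(S,P);pw=proj(W,P);print(ps,pw)
print('side crop',((ps-[140,170])*3.3).round(),'wrist crop',((pw-[220,110])*2).round()+[400,0])
g=np.zeros((600,800,3),np.uint8)
g[:495,:396]=r(S['image'][170:320,140:260,::-1],3.3)
g[:340,400:800]=r(W['image'][110:280,220:420,::-1],2)
cv2.imwrite('pics/c5.png',g)"
```

```text
[0.41959355 0.19084347 0.11578496] [592.53296762  71.74359332 424.36023736]
[[215.05491582 245.22727912]
 [231.63489615 244.32886868]
 [197.13485427 234.34256535]] [[317.62831843 185.42769338]
 [317.70845289 152.66249266]
 [317.62236545 221.96494292]]
side crop [[248. 248.]
 [302. 245.]
 [189. 212.]] wrist crop [[595. 151.]
 [595.  85.]
 [595. 224.]]
```

View pics/c5.png

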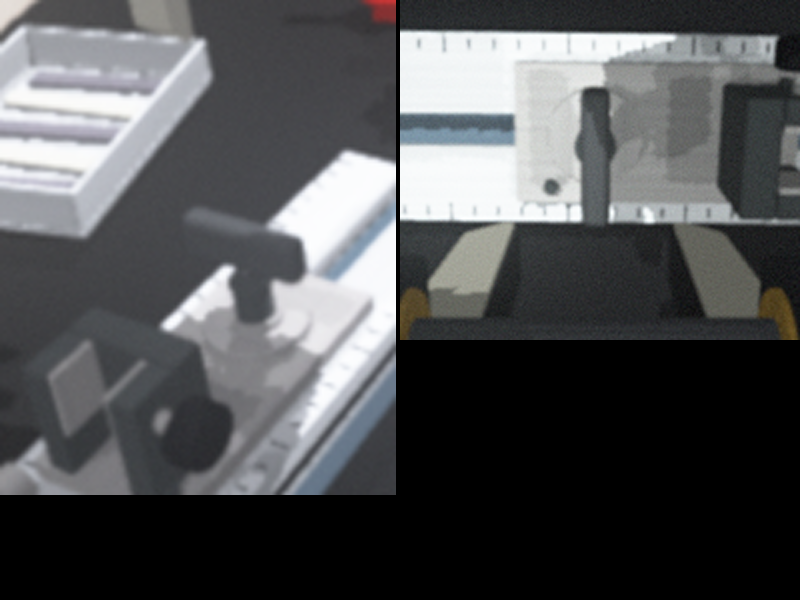

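The bolt stands upright with its bar across the slot: wrist crop (597,90)–(597,222) against (595,85)–(595,224) predicted. The collar sits flat on the foot and the gripper is well clear, so I'm handing in.

```bash
python3 -c "
from bench import manip
print(manip.job_done())"
```

```text
the job is handed in; nothing more can be done
None
```

The bolt is clamped in the slot with its head across under the lips and the gripper clear; the job is handed in at about 12 s of the 48 s. The last pictures show the bolt upright and in place, but the hand-in returned no verdict.

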